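Cantilever a turning mirror over the beam detector and hold it for clamping

ROBOT

A 6-joint arm with a two-finger parallel gripper is mounted at the origin on the work surface. World frame = base frame: x ahead of the robot, y to its left, z up, the work surface at z = 0. Lengths are in mm, angles in rad, forces in N, time in s.
With the tool pointing down it reaches from about 350 to 975 mm from the base axis. Payload 4.9 kg.
Tool frame: the origin (TCP) lies on the mounting face of the last link; the fingertips stand 173 mm ahead of it and the grasp point (between the pads) lies 155 mm ahead of it (manip.grasp_offset is the distance from the TCP to the grasp point, in mm); z points along the fingers, y is the direction in which the jaws open and shut (so a half turn about z gives the same grasp; the last joint's range is limited). The gripper opens to 85 mm and grips with 20 to 120 N. Pads are 22 mm wide; open, the fingers measure 114 mm over their backs; the gripper's body (76 mm by 85 mm) begins 54 mm behind the grasp point. The pads swing forward as they close: fully open they stand 13 mm farther back than shut.
Start: joints at [1.112, 0.053, 1.613, -0, 1.476, -0.119], TCP at [208.301, 589.248, 404.704] pointing down, gripper open.
Joint ranges: [-3.01, 3.01], [-1.01, 2.22], [0.06, 2.58], [-1.02, 4.17], [0.09, 2.62], [-3.14, 3.14]. Speed limits (rad/s): [2.57, 2.57, 3.14, 3.14, 3.14, 3.14].

INTERFACE

Orientations are given as a unit quaternion [x, y, z, w].
In Python, from cell import manip, eyes gives the robot as it stands. The module is installed in compiled form; this text tells all that it offers. Calls block until the motion is done:
- manip.goto(position, orientation): joint-space move of the TCP to a pose.
- manip.movel(position, speed=150, ori=None): straight line of the TCP; ori=None keeps the orientation; speed is the mean speed in mm/s.
- manip.move_j(angles): joint-space move.
- manip.gripper_open() and manip.grab(grasp_force=None): open the fingers fully, or close them until they stop; grasp_force is the grip in N (None keeps the last).
- manip.pause(seconds).
- manip.inverse_kinematics(position, orientation): joint angles nearest the present ones, or None.
- manip.state(): the state.
- eyes.read_camera(name): name is "scene" or "top" or "wrist"; returns (picture, depth): 420x560x3 uint8, blue, green, red; 420x560 float32, mm along the optical axis (not along the pixel's ray), 0 where there is no reading.
- eyes.get_calibration(name): a dict with "K" (3x3 intrinsics, pixels), "k1" (the pictures are not rectified: a ray, as slopes to the right and down, at radius r is drawn at 1 + k1 r^2 times it, then the intrinsics apply), "rvec" (rotation vector, rad) and "tvec" (3), from world to camera coordinates, as OpenCV has them. Camera axes: x right, y down, z forward; pixel columns grow to the right and rows downward; lengths in mm; the calibration is good to about 2 mm. A picture is of the moment at which its call begins: read the wrist's pose just before it. get_calibration takes no time and is no camera call; for the wrist camera it gives the pose at the moment of the call.
A pose or a line that the arm cannot do raises manip.PlanningError and nothing moves.
- manip.close_job(): hands the job in, once; it reports no verdict.
The state is a dict: "time": time; "q": joint angles; "qvel": joint speeds; "effort": joint torques, N m; "position": TCP position; "eef_rot": TCP orientation; "contact_force": force on the tool from outside, world axes, zero at the start; "wrist_torque": the same for the moment, N m; "grip_width": finger opening in mm.
Only numpy, scipy, OpenCV 4.12 (cv2) and the standard library are available. Lean on these libraries where they do the work, as an engineer would, in place of code of your own. Each camera call takes 0.05 s, during which the arm holds its last target.

TASK

Pick up the right-angle mirror mount, lower it gently over the two pins on the loose plate that lies on the riser until it sits flush, its round window looking outward over the front end of the plate, and let go of it. Then take hold of the plate itself and slide it straight out along the riser, always lying flat on it, until its front end is directly above the white line on the detector. Finish while still holding the plate flat there so that it can be clamped (let go, it would tip on to the detector); nothing may touch the detector, and leave everything else where it is.

Things in the scene. Friction and masses are not known exactly. Their poses are not given: they have to be found in the camera images.
- riser: Aluminium riser block bolted to the table, 170 mm long (x) x 40 wide (y) x 80 high, with a low foot 84 wide, 10 high. Origin: centre of its underside. Its x axis is the outward direction, horizontal, towards the detector and roughly to the robot's right; its outward end face is at x = +85 mm, its flat top at z = 80 mm. It has no guides: what lies on it is kept by friction only. Fixed.
- plate: Loose aluminium plate lying along the riser's top (within 2 degrees), 260 mm (x) x 56 (y) x 10, 0.4 kg. Origin: centre of its underside; x outward. Two 8 mm pins with tapered tips stand 17 mm above its top at x = 57 and 113 mm, y = 0. Grip it across its 56 mm width from above behind the mount, e.g. at x = -100 mm; it stands out 8 mm past the riser on each side.
- front (a point): Middle of the plate's front (outward) end, at its underside: plate x = +130 mm, z = 0. Axes as the plate's. It starts 0 to 30 mm beyond the riser's outward end; the white line asks for 112 to 138 mm. With the mount on, the plate tips of itself from about 88 mm on.
- seat (a point): Point on the plate's top midway between the two pins (plate x = +85 mm, z = 10 mm), over a dark 24 mm beam hole. Here the origin of the seated mount comes to lie. Axes as the plate's.
- mount: Loose black mirror mount, 0.3 kg, standing at the right. Base 80 mm (x) x 56 (y) x 10 with 10.5 mm through holes at x = -28 and +28, y = 0. On it a tube, 40 mm along x, with upright flats 32 mm apart (y = +/-16), cut off by a 45 degree face with three screws: top at z = 40 mm behind (x = -20), 80 in front (x = +20). Origin: centre of underside; x out of the window, z up. Grip the flats at about z = 42.
- port (a point): Centre of the mount's round window, in its tall front side, at mount x = +20 mm, z = 52 mm.
- detector: Dark instrument box clamped to the table beyond the riser's outward end and in line with it, 110 mm (x) x 130 (y) x 50 high, with a round glass-covered opening in its top. Origin: centre of its underside; axes parallel to the riser's. Fixed. Its top is 30 mm below the underside of the plate.
- mark (a point): Middle of the white line engraved right across the detector's top (z = 50 mm), 2.5 mm wide, square to the outward direction, at detector x = +37 mm; it shows on both sides of the plate. Axes as the detector's (x outward).
- pedestal: Bystander: loose lens on a black post with a round 76 mm foot, 97 mm high, at the right, 115 mm or more from the mount. Origin: centre of its underside. Leave it.
- wrench: Bystander: loose wrench, 170 mm long, lying on the robot's side of the riser. Leave it.
- driver: Bystander: loose ball driver, 200 mm long, lying beyond the riser. Leave it.
- acrylic: Bystander: two clear acrylic plates about 85 mm across, one on the other, 12 mm high, at the far right. Leave them.
- clamp_bar: Bystander: loose black clamp bar, 95 x 20 x 20 mm with two screws, lying at the left. Leave it.
- bottle: Bystander: white plastic bottle, 64 mm across, 150 mm high, at the far left. Leave it.
There are look-alikes about, which are no part of the job. What is shaped like the riser but blue is not meant.

How it is judged:
By the outcome, as a careful person would: the job done as asked, in the order asked, and still so for the second after the job is handed in, while the arm keeps its last pose, push and grip.
It also fails if it takes over 58 s, if anything falls off the work surface, if the arm or the gripper's body presses on something with over 40 N, if the wrist force passes 120 N, or if a joint passes its speed limit or range.

## Working session

There is one attempt and no reset: what is moved stays moved. The work goes in short steps, each a Python script; the robot and the scene stay as the last script left them, time stands still between calls to the robot, and variables do not carry over. Pictures are saved under pics/ and viewed, and the job is handed in when it is done.

```bash
ls; mkdir -p pics; cat > h.py <<'E'
import numpy as np, cv2
from cell import manip, eyes
from scipy.spatial.transform import Rotation as R
def cal(n):
    c=eyes.get_calibration(n); return np.array(c["K"],float),float(c["k1"]),R.from_rotvec(np.array(c["rvec"],float).ravel()).as_matrix(),np.array(c["tvec"],float).ravel()
def und(uv,K,k1):
    uv=np.atleast_2d(np.asarray(uv,float)); d=np.array([k1,0,0,0,0.])
    return cv2.undistortPoints(uv.reshape(-1,1,2),K,d).reshape(-1,2)
def ray(c,uv):
    K,k1,Rm,t=c; s=und(uv,K,k1); d=np.c_[s,np.ones(len(s))]@Rm; return -Rm.T@t,d
def onz(c,uv,z):
    o,d=ray(c,uv); return o+d*((z-o[2])/d[:,2])[:,None]
def ond(c,uv,dep):
    K,k1,Rm,t=c; uv=np.atleast_2d(uv); o,d=ray(c,uv); dd=np.array([dep[int(round(v)),int(round(u))] for u,v in uv]); return o+d*dd[:,None]
def proj(c,P):
    K,k1,Rm,t=c; return cv2.projectPoints(np.atleast_2d(np.asarray(P,float)),cv2.Rodrigues(Rm)[0],t,K,np.array([k1,0,0,0,0.]))[0].reshape(-1,2)
E
python3 - <<'E'
from h import *
for n in("scene","top","wrist"):
    c=cal(n); p,d=eyes.read_camera(n); cv2.imwrite(f"pics/{n}0.png",p); np.save(f"pics/{n}0.npy",d)
    import pickle; pickle.dump(c,open(f"pics/{n}0.pkl","wb"))
    print(n,-c[2].T@c[3],c[2][2],c[0][0,0],c[1])
s=manip.state();print(s)
E
```

```text
pics
scene [1612.82379207  570.01354096 1049.26246709] [-0.70546461 -0.28806268 -0.64756434] 455.3319174711608 -0.12812707903478496
top [ 479.37362149  129.47945582 1289.05034607] [ 0.06790294  0.00891615 -0.99765209] 446.6292731173362 0.04245662842829164
wrist [131.84687499 616.33674526 371.81927776] [ 0.29514984 -0.10631051 -0.94951811] 294.337884814008 0.017578034897254777
{'time': 0.15, 'q': array([ 1.11198592e+00,  5.31997310e-02,  1.61401369e+00, -3.17353498e-06,
        1.47603836e+00, -1.18931686e-01]), 'qvel': array([-0.0003948 , -0.00264676, -0.00462022, -0.00080177, -0.00077903,
       -0.00120591]), 'effort': array([ 2.77249592e-04, -3.94248641e+01, -3.70718873e+01, -1.57794102e-04,
        4.73643755e-03,  2.33383770e-05]), 'position': array([208.21676216, 589.05696726, 403.72765334]), 'eef_rot': array([ 1.69122378e-01,  9.85594710e-01, -7.95639583e-04, -2.34803329e-04]), 'contact_force': array([ 0.15598161, -0.3971895 ,  0.15811017]), 'wrist_torque': array([-0.00969939, -0.05003913,  0.02202259]), 'grip_width': 85.19459075580555}
```

View pics/scene0.png

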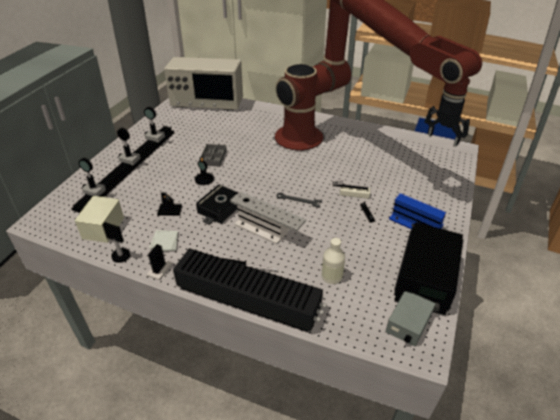

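View pics/top0.png

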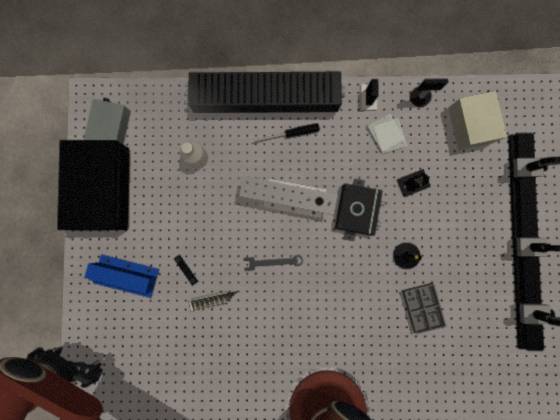

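View pics/wrist0.png

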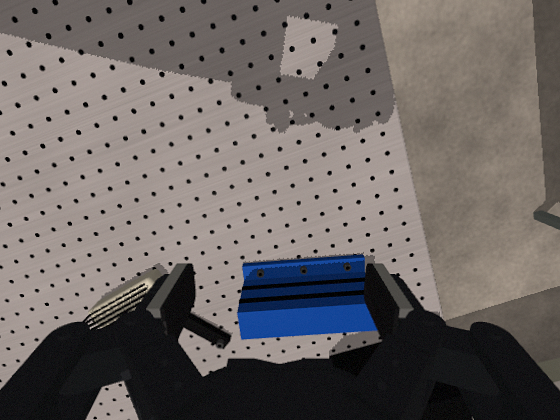

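The top view shows the plate on the riser around (287,197), the detector at (357,208) and a blue riser look-alike at (122,277). Mount candidates are the black object at (414,183), the round-footed one at (406,255), and the ones at (371,92) and (420,95). I'll enlarge these areas next.

```bash
python3 - <<'E'
import cv2
p=cv2.imread("pics/top0.png")
cv2.imwrite("pics/t1.png",cv2.resize(p[60:290,220:460],None,fx=2.5*1.3,fy=2.5,interpolation=cv2.INTER_CUBIC)[:, :780] if 0 else cv2.resize(p[150:280,225:445],None,fx=3.6,fy=3.6,interpolation=cv2.INTER_CUBIC))
s=cv2.imread("pics/scene0.png")
cv2.imwrite("pics/s1.png",cv2.resize(s[140:290,80:310],None,fx=3.4,fy=3.4,interpolation=cv2.INTER_CUBIC))
E
```

```text
(no output)
```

View pics/t1.png

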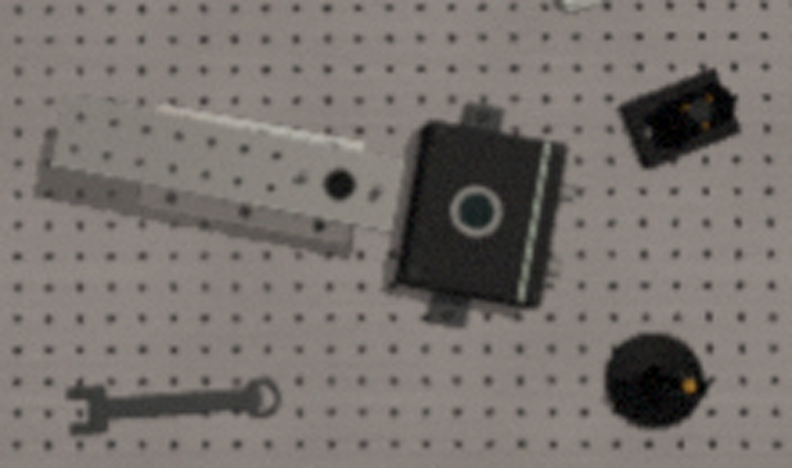

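View pics/s1.png

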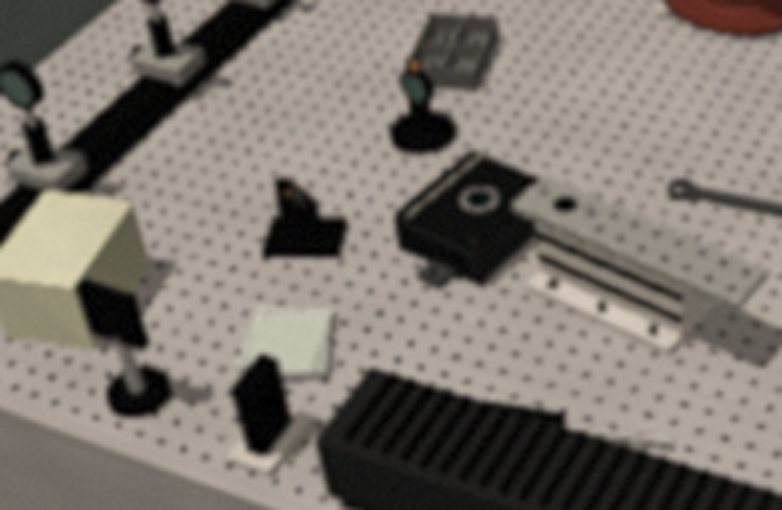

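The mount is the black object at top (414,183): a rectangular base, a 45° face with gold screws and an open hole at its low end. The object at (406,255) is the round-footed pedestal. The one at (371,92) has a white base, and (420,95) has a round foot. First, rough positions.

```bash
python3 - <<'E'
from h import *
import pickle
c=pickle.load(open("pics/top0.pkl","rb"));d=np.load("pics/top0.npy");p=cv2.imread("pics/top0.png")
C=lambda u,v:(225+u/3.6,150+v/3.6)
print("mount base corners z10",onz(c,[C(618,105),C(713,68),C(740,130),C(646,168)],10).round(1))
print("plate corners z90 (backUL,backBL,front?)",onz(c,[C(62,95),C(52,165),C(404,155),C(395,232)],90).round(1))
print("plate depth",ond(c,[C(150,140),C(250,170)],d).round(1))
print("hole",onz(c,[C(340,184)],90).round(1))
print("mark",onz(c,[C(547,145),C(522,300)],50).round(1), ond(c,[C(430,210)],d))
print("pedestal",onz(c,[C(655,380)],6).round(1))
pts=ond(c,[(u,v) for v in range(165,202,3) for u in range(396,434,3)],d)
print(pts[:,2].round().reshape(-1,13))
E
```

```text
mount base corners z10 [[ 641.7 -205.7   10. ]
 [ 670.9 -281.1   10. ]
 [ 621.2 -301.1   10. ]
 [ 591.3 -226.7   10. ]]
plate corners z90 (backUL,backBL,front?) [[641.  230.8  90. ]
 [588.3 238.2  90. ]
 [594.8 -25.2  90. ]
 [537.2 -17.8  90. ]]
plate depth [[606.8 164.7  89.7]
 [583.7  90.   93.5]]
hole [[573.2  22.8  90. ]]
mark [[ 605.9 -140.3   50. ]
 [ 486.7 -119.    50. ]] [[ 479.37362149  129.47945582 1289.05034607]]
pedestal [[ 423.8 -230.9    6. ]]
[[-2.000e+00 -0.000e+00  1.000e+00 -2.000e+00  4.000e+00  0.000e+00
   1.000e+00  3.000e+00 -0.000e+00 -0.000e+00  1.000e+00  1.289e+03
   0.000e+00]
 [-2.000e+00 -3.000e+00 -0.000e+00  1.000e+00 -4.000e+00  1.000e+00
   5.000e+00  4.000e+00 -0.000e+00 -4.000e+00 -2.000e+00  1.000e+00
   2.000e+00]
 [ 1.000e+00 -0.000e+00  2.000e+00 -1.000e+00  1.000e+00 -1.000e+00
  -0.000e+00  1.100e+01  1.400e+01  9.000e+00 -4.000e+00 -0.000e+00
  -3.000e+00]
 [ 3.000e+00 -5.000e+00 -1.000e+00  4.000e+00  0.000e+00  9.000e+00
   1.000e+01  1.200e+01  6.300e+01  7.200e+01  7.500e+01 -2.000e+00
  -5.000e+00]
 [ 2.000e+00  3.000e+00  8.000e+00  1.
[... 612 characters left out ...]
00e+00  1.200e+01
   1.400e+01  4.000e+00  7.000e+00  1.100e+01  1.000e+00 -4.000e+00
  -7.000e+00]
 [ 0.000e+00 -1.000e+00  5.000e+00  7.000e+00  9.000e+00  6.000e+00
   9.000e+00 -1.000e+00  1.000e+00  2.000e+00  2.000e+00  0.000e+00
  -2.000e+00]
 [ 7.000e+00  1.000e+00  1.000e+00  1.100e+01  9.000e+00  0.000e+00
   2.000e+00 -0.000e+00 -3.000e+00  2.000e+00 -1.000e+00 -1.000e+00
   4.000e+00]
 [-0.000e+00  1.000e+00 -2.000e+00  5.000e+00 -1.000e+00  2.000e+00
  -1.000e+00 -3.000e+00 -3.000e+00  1.000e+00  0.000e+00  2.000e+00
  -2.000e+00]
 [ 2.000e+00 -5.000e+00  3.000e+00  0.000e+00  3.000e+00  2.000e+00
   3.000e+00 -1.000e+00 -2.000e+00 -1.000e+00 -4.000e+00 -1.000e+00
   3.000e+00]]
```

The mount's centre comes out near (631,-254) with yaw about -68.5° and its tall side outward (depth 40 rising to 80, as it should be). The plate measures 260 mm at yaw about -100°, and its hole agrees with the seat. Next I check reach for both wrist turns.

```bash
cat >> h.py <<'E'
def Q(yaw): # tool x heading yaw (deg), tool down
    c,s=np.cos(np.radians(yaw)),np.sin(np.radians(yaw)); return R.from_matrix(np.array([[c,s,0],[s,-c,0],[0,0,-1.]])).as_quat()
def snap(name):
    import pickle
    c=cal("wrist"); p,d=eyes.read_camera("wrist"); cv2.imwrite(f"pics/{name}.png",p); np.save(f"pics/{name}.npy",d); pickle.dump(c,open(f"pics/{name}.pkl","wb"))
    return c,p,d
E
python3 - <<'E'
from h import *
for f in(0,180):
  for P,y in(((631,-254,390),-68.5),((631,-254,197),-68.5),((574,23,300),-100.5),((595,132,240),-100.5),((577,24,240),-100.5)):
    j=manip.inverse_kinematics(P,Q(y+f)); print(f,None if j is None else np.round(j,2))
E
```

```text
0 [-0.49  0.19  1.49 -0.    1.46  2.27]
0 [-0.49  0.37  1.61 -0.    1.16  2.27]
0 [-0.09  0.02  1.83 -0.    1.29 -3.05]
0 [ 0.1   0.17  1.77 -0.    1.2  -2.86]
0 [-0.09  0.1   1.85 -0.    1.19 -3.05]
180 [-0.49  0.19  1.49 -0.    1.46 -0.87]
180 [-0.49  0.37  1.61 -0.    1.16 -0.87]
180 [-0.09  0.02  1.83 -0.    1.29  0.09]
180 [ 0.1   0.17  1.77 -0.    1.2   0.28]
180 [-0.09  0.1   1.85 -0.    1.19  0.1 ]
```

```bash
python3 - <<'E'
from h import *
manip.goto((574,20,420),Q(79.5)); manip.pause(0.3); snap("w_plate")
manip.goto((631,-254,390),Q(111.5)); manip.pause(0.3); snap("w_mount")
s=manip.state();print(s['time'],s['position'])
E
```

```text
4.35 [ 631.12965371 -253.22535395  390.29639492]
```

View pics/w_plate.png

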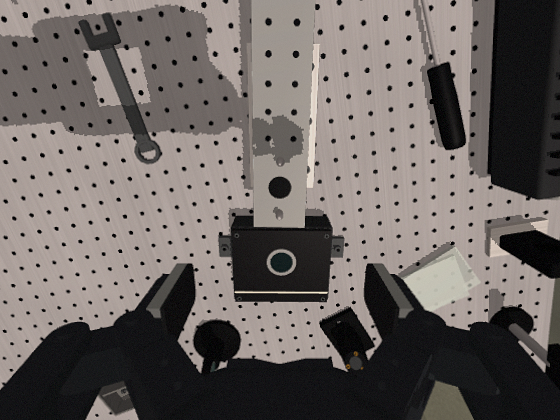

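View pics/w_mount.png

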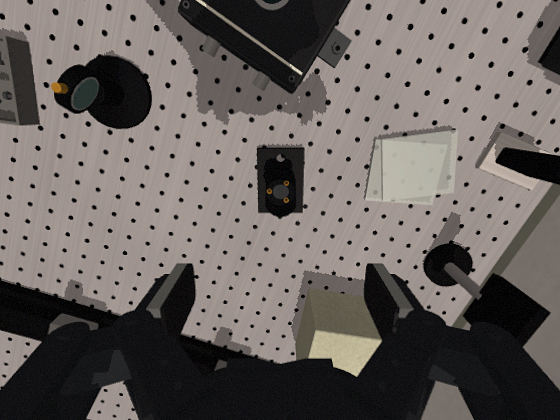

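The wrist view shows the mount at (258..303, 147..213), its open rear hole at (280,157) and its tall end pointing down the image. The plate view shows the beam hole at (280,187), faint pins at (280,158) and (278,212), the plate's front edge at row ~226 and the white line at row ~293. Now I measure these precisely.

```bash
python3 - <<'E'
from h import *
import pickle
p=cv2.imread("pics/w_mount.png");
cv2.imwrite("pics/cm.png",cv2.resize(p[135:225,240:320],None,fx=6,fy=6,interpolation=cv2.INTER_CUBIC))
p=cv2.imread("pics/w_plate.png");
cv2.imwrite("pics/cp.png",cv2.resize(p[120:310,215:345],None,fx=3.1,fy=3.1,interpolation=cv2.INTER_CUBIC))
E
```

```text
(no output)
```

View pics/cm.png

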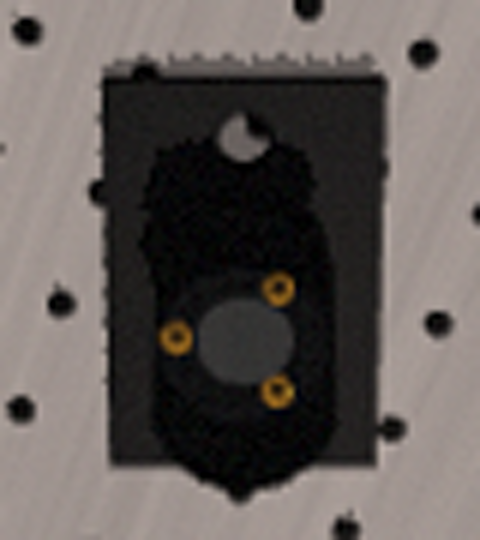

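View pics/cp.png

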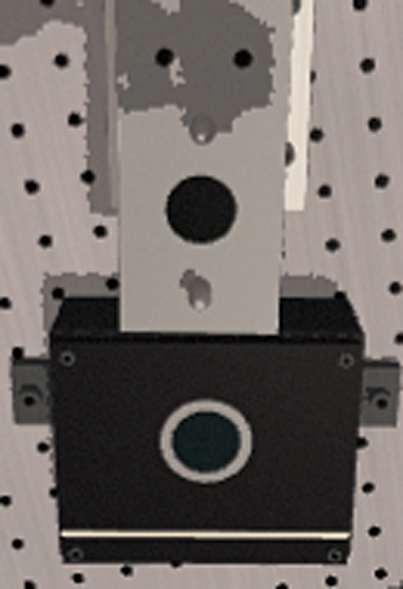

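```bash
python3 - <<'E'
from h import *
import pickle
c=pickle.load(open("pics/w_mount.pkl","rb"))
M=lambda u,v:(240+(u+.5)/6-.5,135+(v+.5)/6-.5)
k=onz(c,[M(103,78),M(385,78),M(378,467),M(108,467)],10)
print(k.round(1)); e=[np.linalg.norm(k[i]-k[(i+1)%4]) for i in range(4)];print(np.round(e,1))
ax=(k[2]+k[3]-k[0]-k[1])/2; print("ctr",k.mean(0),"yaw",np.degrees(np.arctan2(ax[1],ax[0])), "lat edge yaw",np.degrees(np.arctan2(*(k[0]-k[1])[[1,0]]))-90, np.degrees(np.arctan2(*(k[3]-k[2])[[1,0]]))-90)
print("hole",onz(c,[M(244,138)],10))
c=pickle.load(open("pics/w_plate.pkl","rb"));d=np.load("pics/w_plate.npy")
P=lambda u,v:(215+(u+.5)/3.1-.5,120+(v+.5)/3.1-.5)
h=onz(c,[P(201,209)],90)[0];print("hole",h)
f=onz(c,[P(119,332),P(279,333)],90);print("front corners",f,np.linalg.norm(f[0]-f[1]),"mid",f.mean(0))
for z in(98,107): print("pins z",z,onz(c,[P(203,133),P(199,297)],z))
a=f.mean(0)-h; print("hole-front",np.linalg.norm(a),np.degrees(np.arctan2(a[1],a[0])))
k=onz(c,[P(60,534),P(350,536)],50);print("mark",k,k.mean(0),np.linalg.norm(k[0]-k[1]))
n=k[0]-k[1];print("outward yaw",np.degrees(np.arctan2(n[0],-n[1])))
k=onz(c,[(253.0,20),(252.5,120),(319,20),(308,120)],90);print(k)
print("depth z",ond(c,[P(150,190),P(250,250),P(100,450)],d)[:,2])
E
```

```text
[[ 592.2 -226.3   10. ]
 [ 643.3 -206.1   10. ]
 [ 673.4 -280.5   10. ]
 [ 620.9 -301.3   10. ]]
[54.9 80.3 56.5 80.2]
ctr [ 632.47799846 -253.53860818   10.        ] yaw -68.48715403774548 lat edge yaw -248.3982302397507 -248.40267837272964
hole [[ 622.05865111 -227.02362526   10.        ]]
hole [574.64970422  24.87911222  90.        ]
front corners [[538.21617714 -13.73470566  90.        ]
 [593.52263211 -24.3046297   90.        ]] 56.307435169288944 mid [565.86940463 -19.01966768  90.        ]
pins z 98 [[580.15264543  51.31927822  98.        ]
 [568.80873636  -3.1164149   98.        ]]
pins z 107 [[5.80403208e+02 5.28309408e+01 1.07000000e+02]
 [5.69411095e+02 8.33984623e-02 1.07000000e+02]]
hole-front 44.768253676409905 -101.31061469756305
mark [[ 487.06557283 -115.98262028   50.        ]
 [ 609.71782764 -139.58769357   50.        ]] [ 548.39170024 -127.78515693   50.        ] 124.90306278983012
outward yaw -100.8936810703672
[[579.05343919 177.28412042  90.        ]
 [560.99919209  95.52005109  90.        ]
 [635.93691939 166.79533914  90.        ]
 [613.96300508  85.77125139  90.        ]]
depth z [89.52592026 89.92830701 48.71849146]
```

The mount checks out at 55–56 x 80 mm, and the plate at 56 mm wide with the hole 44.8 mm from the front. Picking now.

```bash
python3 - <<'E'
from h import *
q=Q(111.5)
manip.goto((632.3,-253.4,270),q)
manip.movel((632.3,-253.4,198),speed=120)
s=manip.state();print(s['position'],s['contact_force'].round(1))
manip.grab(45)
s=manip.state();print(s['position'],s['contact_force'].round(1),s['grip_width'])
manip.movel((632.3,-253.4,225),speed=60)
s=manip.state();print(s['time'],s['position'],s['contact_force'].round(1),s['wrist_torque'].round(2),s['grip_width'])
snap("w_held")
E
```

```text
[ 632.7651797  -253.63464373  198.98184628] [-0.4 -0.3 -0.3]
[ 632.53164633 -253.55952928  198.67079904] [-0.3 -0.4  2.5] 31.5422703391847
6.7917 [ 632.29615479 -253.3891066   225.28734223] [-0.3  0.3 -3.5] [ 0.02  0.03 -0.03] 31.49394257727671
```

View pics/w_held.png

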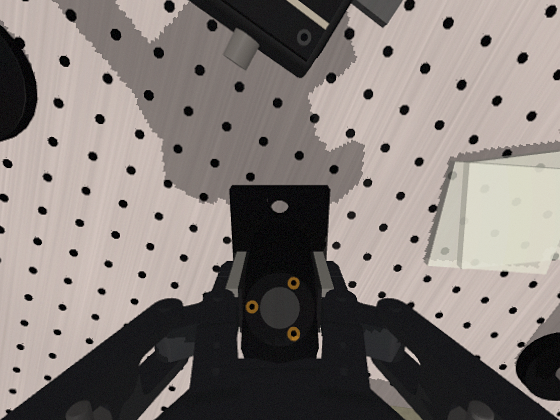

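The mount is held (width 31.5, about 3 N). I measure it in the tool frame, then hover over the seat and look again.

```bash
python3 - <<'E'
from h import *
import pickle
c=pickle.load(open("pics/w_held.pkl","rb")); d=np.load("pics/w_held.npy"); p=cv2.imread("pics/w_held.png")
cv2.imwrite("pics/ch.png",cv2.resize(p[170:230,215:345],None,fx=6,fy=6,interpolation=cv2.INTER_CUBIC))
zt=36.6
k=onz(c,[(231,186),(329,186),(279.5,206)],zt); print(k,np.linalg.norm(k[0]-k[1]))
T=np.array([632.3,-253.39,225.3]); 
Rm=R.from_quat(Q(111.5)).as_matrix(); print("tool frame",((k-T)@Rm).round(2))
print("depth z",ond(c,[(250,200),(310,200)],d)[:,2])
E
```

```text
[[ 592.36130204 -224.55301245   36.6       ]
 [ 642.31988884 -204.84114575   36.6       ]
 [ 621.31876772 -225.52103023   36.6       ]] 53.70677874628362
tool frame [[ 41.47 -26.59 188.7 ]
 [ 41.5   27.12 188.7 ]
 [ 29.95  -0.   188.7 ]]
depth z [34.7154276 36.0298043]
```

View pics/ch.png

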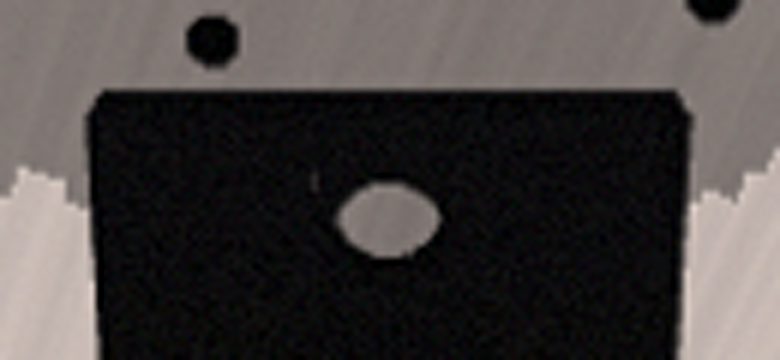

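```bash
python3 - <<'E'
from h import *
import pickle
c=pickle.load(open("pics/w_held.pkl","rb"))
H=lambda u,v:(215+(u+.5)/6-.5,170+(v+.5)/6-.5)
T=np.array([632.3,-253.39,225.3]); Rm=R.from_quat(Q(111.5)).as_matrix()
t=lambda uv,z:((onz(c,uv,z)-T)@Rm)[:, :2].round(2)
print("top edge corners",t([H(87,117),H(690,117)],36.6),"bottom edge",t([H(104,91),H(677,91)],26.6))
print("rim rear top",t([H(388,181)],36.6),"rim front bottom",t([H(388,259)],26.6),"sides",t([H(335,219),H(443,219)],31.6))
E
```

```text
top edge corners [[ 39.72 -27.73]
 [ 39.75  27.53]] bottom edge [[ 39.69 -27.7 ]
 [ 39.72  27.89]]
rim rear top [[33.61 -0.15]] rim front bottom [[22.42 -0.14]] sides [[28.27 -5.25]
 [28.28  5.16]]
```

The mount sits centred in the tool: origin within 0.3 mm, hole at x=28.1. I'll take it to a hover 60 mm outward of the seat, so the rear pin and beam hole are visible for a refined look.

```bash
python3 - <<'E'
from h import *
manip.movel((632.3,-253.4,330),speed=200)
a=np.radians(-100.9); P=np.array([574.5,25.0])+60*np.array([np.cos(a),np.sin(a)])
manip.goto((*P,330),Q(79.1)); manip.pause(0.4)
s=manip.state();print(s['time'],s['position'],s['grip_width'],R.from_quat(s['eef_rot']).as_matrix()[:,0])
c,p,d=snap("w_hov")
cv2.imwrite("pics/chv.png",cv2.resize(p[0:260,180:380],None,fx=3,fy=2.3*3/2.3/1.3,interpolation=cv2.INTER_CUBIC) if 0 else cv2.resize(p[30:220,190:370],None,fx=3.1,fy=3.1,interpolation=cv2.INTER_CUBIC))
E
```

```text
8.8333 [563.35776573 -34.45585013 330.00530581] 31.86599158536428 [ 1.89843575e-01  9.81814349e-01 -3.49260190e-05]
```

View pics/chv.png

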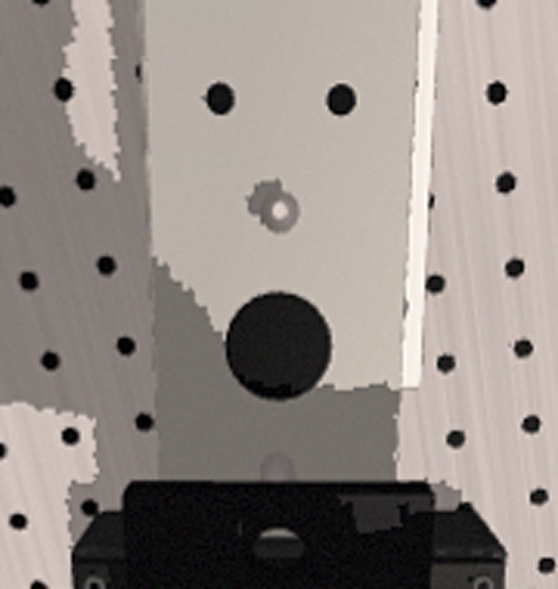

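View pics/w_hov.png

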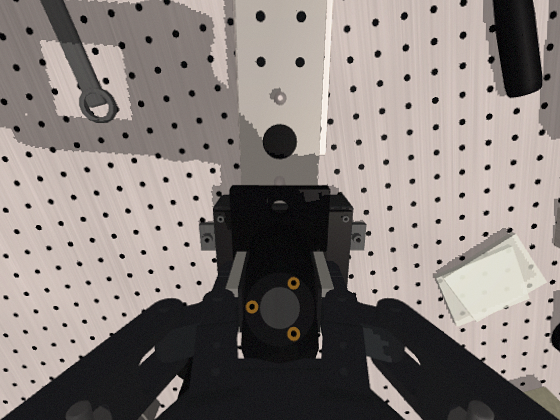

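```bash
python3 - <<'E'
from h import *
import pickle
c=pickle.load(open("pics/w_hov.pkl","rb")); p=cv2.imread("pics/w_hov.png")
C=lambda u,v:(190+(u+.5)/3.1-.5,30+(v+.5)/3.1-.5)
T=np.array([563.36,-34.46,330.]); Rm=R.from_quat(Q(79.1)).as_matrix()
g=cv2.cvtColor(p,cv2.COLOR_BGR2GRAY)
m=(g<60).astype(np.uint8)[120:160,260:300]
n,l,st,ce=cv2.connectedComponentsWithStats(m); print(st,ce+[260,120])
f=lambda uv,z:(lambda w:print(uv,z,"world",w[:, :2].round(2).tolist(),"tool",((w-T)@Rm)[:, :2].round(2).tolist()))(onz(c,uv,z))
f([C(278.5,346)],90)
f([C(280,210)],107)
f([C(277,455)],107)
f([C(226,346),C(331,346),C(278,292),C(278,400)],90)
# edges from wider picture
for v in (5,40,75,100,150):
    row=g[v,215:345].astype(int); print(v,[215+int(i) for i in np.argsort(-abs(np.diff(row)))[:6]])
E
```

```text
[[  0   0  40  40 696]
 [  3   4  34  35 904]] [[279.97270115 137.10344828]
 [279.13606195 141.34513274]]
[(279.5, 141.27419354838707)] 90 world [[574.52, 24.78]] tool [[60.28, -0.24]]
[(279.98387096774195, 97.40322580645162)] 107 world [[580.05, 52.0]] tool [[88.06, 0.03]]
[(279.01612903225805, 176.43548387096774)] 107 world [[570.21, 4.14]] tool [[39.2, -0.58]]
[(262.56451612903226, 141.27419354838707), (296.43548387096774, 141.27419354838707), (279.33870967741933, 123.85483870967742), (279.33870967741933, 158.69354838709677)] 90 world [[562.99, 27.0], [586.05, 22.56], [576.61, 36.19], [572.13, 12.98]] tool [[60.28, -11.98], [60.28, 11.5], [71.88, -0.35], [48.24, -0.36]]
5 [326, 224, 225, 332, 235, 331]
40 [324, 330, 224, 236, 323, 223]
75 [328, 322, 227, 237, 236, 226]
100 [273, 327, 321, 285, 238, 278]
150 [294, 264, 293, 334, 332, 325]
```

```bash
python3 - <<'E'
from h import *
import pickle
c=pickle.load(open("pics/w_hov.pkl","rb")); p=cv2.imread("pics/w_hov.png")
T=np.array([563.36,-34.46,330.]); Rm=R.from_quat(Q(79.1)).as_matrix()
g=cv2.GaussianBlur(cv2.cvtColor(p,cv2.COLOR_BGR2GRAY),(1,5),0).astype(float)
E=[]
for v in range(4,115,6):
    out=[]
    for lo,hi in((229,245),(315,329)):
        dd=np.abs(np.diff(g[v,lo:hi])); i=int(np.argmax(dd)); 
        w=dd[max(0,i-1):i+2]; out.append(lo+.5+(np.arange(max(0,i-1),max(0,i-1)+len(w))*w).sum()/w.sum())
    k=((onz(c,[(out[0],v),(out[1],v)],90)-T)@Rm); E.append((*k[0,:2],*k[1,:2])); print(v,np.round(out,1),k[:,:2].round(1).tolist())
E=np.array(E)
for a in(0,2):
    q=np.polyfit(E[:,a],E[:,a+1],1); r=E[:,a+1]-np.polyval(q,E[:,a]); kk=abs(r)<1; q=np.polyfit(E[kk,a],E[kk,a+1],1); print(np.degrees(np.arctan(q[0])),q, np.polyval(q,88))
E
```

```text
4 [235.1 326.4] [[141.1, -27.0], [141.1, 28.0]]
10 [235.2 326.5] [[138.0, -27.1], [138.0, 28.2]]
16 [235.5 326.1] [[134.9, -27.1], [134.9, 28.2]]
22 [232.9 325.3] [[131.7, -28.8], [131.7, 27.8]]
28 [236.2 325.4] [[128.6, -26.9], [128.5, 28.0]]
34 [236.2 324.7] [[125.3, -27.1], [125.3, 27.8]]
40 [236.2 324.4] [[122.1, -27.3], [122.1, 27.8]]
46 [236.3 324.4] [[118.8, -27.4], [118.7, 27.9]]
52 [233.8 324.5] [[115.4, -29.1], [115.4, 28.2]]
58 [235.5 324.4] [[112.0, -28.2], [112.0, 28.3]]
64 [237.1 323.4] [[108.6, -27.3], [108.6, 27.8]]
70 [237.1 323.5] [[105.1, -27.5], [105.1, 28.0]]
76 [237.2 322.6] [[101.6, -27.6], [101.6, 27.7]]
82 [236.7 322.5] [[98.0, -28.1], [98.0, 27.7]]
88 [237.6 322.4] [[94.4, -27.7], [94.4, 27.9]]
94 [238.  327.4] [[90.8, -27.6], [90.7, 31.4]]
100 [238.1 327.5] [[87.1, -27.7], [87.0, 31.6]]
106 [238.4 321.5] [[83.3, -27.7], [83.3, 27.8]]
112 [240.3 321.5] [[79.5, -26.6], [79.5, 28.0]]
0.8745910185826822 [ 1.52656786e-02 -2.91633275e+01] -27.819947824519037
0.19816049211053532 [3.45856682e-03 2.75594869e+01] 27.863840755165466
```

The plate's edges and pins both put its yaw at -101.4° and the seat at (574.5, 24.6). I'll move over the seat and lower it in steps while watching the force.

```bash
cat > low.py <<'E'
from h import *
q=Q(78.6); tgt=np.array([574.6,24.7])
manip.movel((*tgt,330),speed=120,ori=q); 
off=np.zeros(2)
manip.movel((*tgt,311),speed=60); manip.pause(0.2)
s=manip.state(); off=tgt-s['position'][:2]; print("pos",s['position'].round(2),off.round(2))
manip.movel((*(tgt+off),311),speed=40); manip.pause(0.2)
s=manip.state(); f0=s['contact_force'].copy(); print("pos",s['position'].round(2),f0.round(2),s['wrist_torque'].round(3),R.from_quat(s['eef_rot']).as_matrix()[:,0].round(4))
snap("w_pre")
for z in (307,304,301,298,295):
    manip.movel((*(tgt+off),z),speed=25)
    s=manip.state(); f=s['contact_force']-f0; print(z,s['position'].round(2),f.round(1),s['wrist_torque'].round(2),s['grip_width'].__round__(2))
    if np.abs(f).max()>8: print("STOP");break
print(s['time'])
snap("w_low")
E
python3 low.py
```

```text
pos [574.77  24.63 311.46] [-0.17  0.07]
pos [574.43  24.78 311.05] [-0.68 -0.06 -2.69] [ 0.002 -0.058 -0.01 ] [0.1976 0.9803 0.    ]
307 [574.28  24.77 306.51] [ 0.3 -0.6 -0.5] [ 0.   -0.02 -0.05] 31.33
304 [574.32  24.77 303.62] [ 1.  -0.2 -0.5] [ 0.03 -0.03 -0.  ] 31.03
301 [574.33  24.77 300.67] [1.1 0.5 0.7] [-0.05  0.02  0.01] 31.02
298 [574.32  24.78 297.67] [ 0.3  0.2 -0.2] [ 0.04 -0.   -0.02] 31.49
295 [574.31  24.77 294.68] [ 0.9 -0.4 -0. ] [ 0.01 -0.09 -0.03] 31.29
12.075
```

No contact force with the base 11 mm below the pin tips, so the pins are in the holes. I'll continue until it's flush.

```bash
python3 - <<'E'
from h import *
q=Q(78.6); t=np.array([574.55,24.75]); f0=np.array([-.5,0,-2.9])
for z in (291.5,290,289,288.5,288,287.5,287):
    manip.movel((*t,z),speed=12)
    s=manip.state(); f=s['contact_force']-f0; print(z,s['position'].round(2),f.round(1),s['wrist_torque'].round(2))
    if f[2]>3.5: break
snap("w_seat"); print(s['time'])
E
```

```text
291.5 [574.51  24.74 291.34] [0.5 0.8 0.5] [ 0.04  0.02 -0.  ]
290 [574.5   24.76 289.84] [1.  0.1 0.5] [0.05 0.04 0.01]
289 [574.51  24.77 288.9 ] [ 0.5  0.  -1.2] [0.03 0.02 0.04]
288.5 [574.63  24.73 288.67] [0.3 0.4 1.5] [ 0.02 -0.04  0.01]
288 [574.64  24.78 288.61] [-2.3 -0.6  5.5] [0.03 0.37 0.02]
13.5917
```

View pics/w_seat.png

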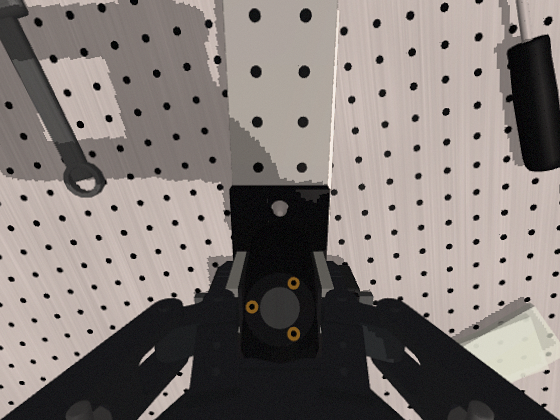

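The mount is flush: contact came at TCP z 288.6 as predicted, and the pin shows in the rear hole at (280,208). Now I release, rise and check.

```bash
python3 - <<'E'
from h import *
manip.movel((574.6,24.75,288.6),speed=20)
manip.gripper_open(); 
s=manip.state(); print(s['contact_force'].round(1),s['grip_width'])
manip.movel((574.6,24.75,375),speed=150)
u=np.array([np.cos(np.radians(78.6)),np.sin(np.radians(78.6))])
P=np.array([574.5,24.6])+150*u
manip.goto((*P,400),Q(78.6)); manip.pause(0.3)
s=manip.state(); print(s['time'],s['position'])
snap("w_after")
p,d=eyes.read_camera("top"); cv2.imwrite("pics/top1.png",p); cv2.imwrite("pics/t2.png",cv2.resize(p[150:280,225:445],None,fx=3.6,fy=3.6,interpolation=cv2.INTER_CUBIC))
E
```

```text
[ 0.7 -1.   0.2] 85.62316011107254
16.15 [604.15283227 170.51341297 399.72063331]
```

View pics/w_after.png

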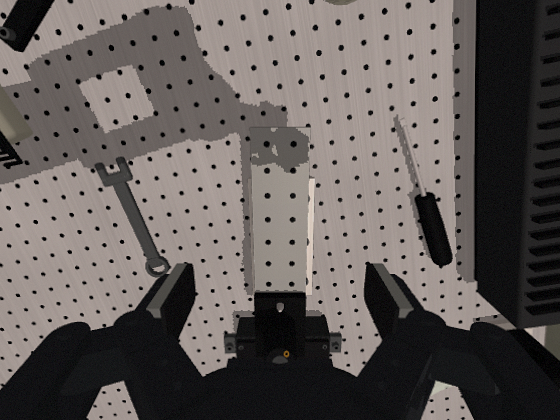

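View pics/t2.png

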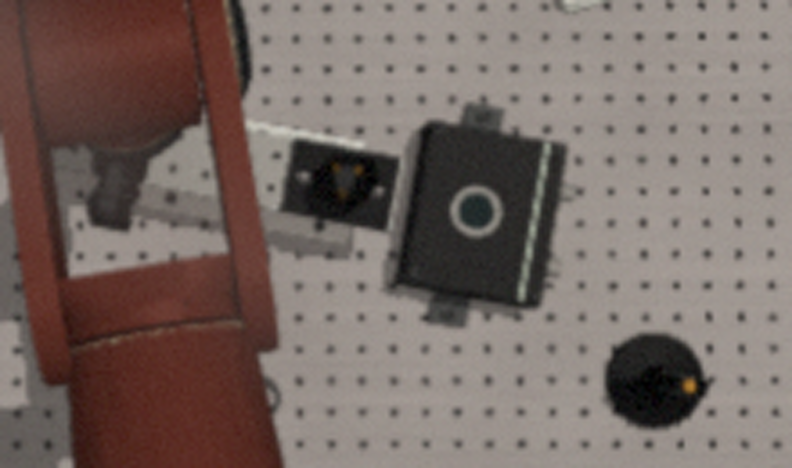

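The mount sits on the plate with both pins showing in its holes at crop (305,178) and (380,190). Next I check the plate's rear end and the riser's direction from this view.

```bash
python3 - <<'E'
from h import *
import pickle
c=pickle.load(open("pics/w_after.pkl","rb")); p=cv2.imread("pics/w_after.png")
cv2.imwrite("pics/ca.png",cv2.resize(p[115:310,215:345],None,fx=3,fy=3,interpolation=cv2.INTER_CUBIC))
g=cv2.GaussianBlur(cv2.cvtColor(p,cv2.COLOR_BGR2GRAY),(1,5),0).astype(float)
def edge(v,lo,hi,sgn):
    dd=sgn*np.diff(g[v,lo:hi]); i=int(np.argmax(dd)); w=np.clip(dd[max(0,i-1):i+2],0,None); return lo+.5+(np.arange(max(0,i-1),max(0,i-1)+len(w))*w).sum()/w.sum()
def fit(pts,z):
    k=onz(c,pts,z)[:, :2]; 
    for _ in range(3):
        m=k.mean(0); dv=np.linalg.svd(k-m)[2][0]; dv=dv*np.sign(-dv[1]); r=(k-m)@np.array([-dv[1],dv[0]]); k=k[abs(r)<max(.5,1.5*r.std())]
    print(z,len(k),"yaw",np.degrees(np.arctan2(dv[1],dv[0])).round(2),"mean",m.round(1),"rms",r.std().round(2)); return m,dv
vs=range(172,285,3)
a=fit([(edge(v,244,258,1),v) for v in vs],90); 
b=fit([(edge(v,303,311,1),v) for v in range(184,285,3)],90); 
d_=fit([(edge(v,311,320,-1),v) for v in range(184,285,3)],10)
e=fit([(edge(v,238,248,-1),v) for v in range(172,285,3)],10)
n=np.array([-b[1][1],b[1][0]]); print("width",(b[0]-a[0])@n, "foot",(d_[0]-e[0])@n)
print("rear",onz(c,[(250,127),(309,128)],90).round(1))
E
```

```text
90 28 yaw -101.38 mean [570.9 145. ] rms 0.25
90 24 yaw -101.27 mean [624.5 130.1] rms 0.26
10 30 yaw -100.75 mean [631.1  84. ] rms 0.2
10 24 yaw -102.67 mean [544.3 120.1] rms 0.67
width 55.421586281595125 foot 92.16368605345427
rear [[590.6 240.6  90. ]
 [643.1 229.1  90. ]]
```

View pics/ca.png

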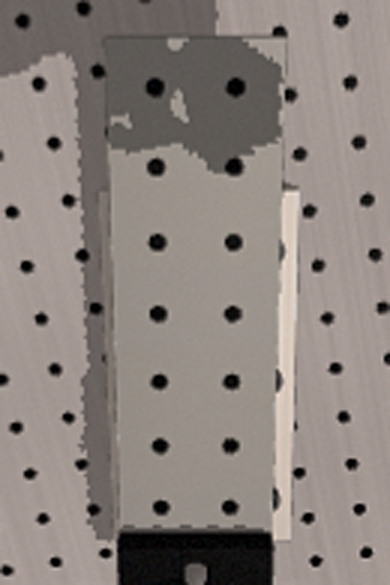

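The plate yaw is -101.3° and the riser yaw -100.75°. The needed slide is about 109.7 mm, with wrist and top agreeing at 109.6 and 109.9. Now I grip the plate at x=-100.

```bash
python3 - <<'E'
from h import *
q=Q(78.7); P=(611.1,206.0)
manip.goto((*P,300),q); manip.movel((*P,238),speed=100); manip.pause(0.2)
s=manip.state(); print(s['position'],s['contact_force'].round(1))
manip.grab(60); manip.pause(0.2)
s=manip.state(); print(s['time'],s['position'],s['contact_force'].round(1),s['wrist_torque'].round(2),s['grip_width'])
snap("w_grip")
E
```

```text
[611.48038099 206.12448253 239.05802634] [-0.4 -0.3 -0.1]
18.3 [611.35994451 206.07573515 238.69666746] [-0.3 -0.3  5. ] [-0.03  0.08 -0.04] 54.63517812579545
```

View pics/w_grip.png

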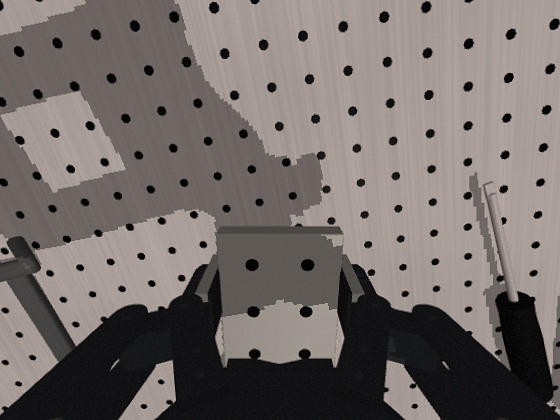

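```bash
python3 - <<'E'
from h import *
n=np.array([np.cos(np.radians(-100.8)),np.sin(np.radians(-100.8))]); P=np.array([611.35,206.05]); z=238.2
for L in (15,50,80,104):
    manip.movel((*(P+L*n),z),speed=45)
    s=manip.state(); print(L,s['time'],s['position'].round(2),s['contact_force'].round(1),s['wrist_torque'].round(2),round(s['grip_width'],2), ((s['position'][:2]-P)@n).round(2))
p,d=eyes.read_camera("top"); cv2.imwrite("pics/top2.png",p); np.save("pics/top2.npy",d); cv2.imwrite("pics/t3.png",cv2.resize(p[150:250,280:400],None,fx=6,fy=6,interpolation=cv2.INTER_CUBIC))
p,d=eyes.read_camera("scene"); cv2.imwrite("pics/s2.png",cv2.resize(p[150:260,160:320],None,fx=5,fy=5,interpolation=cv2.INTER_CUBIC))
E
```

```text
15 18.8333 [608.75 191.64 238.72] [0.  3.5 5.5] [ 0.58 -0.05 -0.08] 54.35 14.64
50 19.7583 [602.25 157.33 238.72] [0.4 4.  5. ] [ 0.63 -0.1  -0.07] 54.55 49.56
80 20.575 [596.64 127.81 238.71] [1.  4.2 5.9] [ 0.58 -0.12 -0.02] 54.59 79.61
104 21.2583 [592.13 104.15 238.69] [0.  3.7 5.2] [ 0.55 -0.09 -0.04] 55.0 103.7
```

View pics/t3.png

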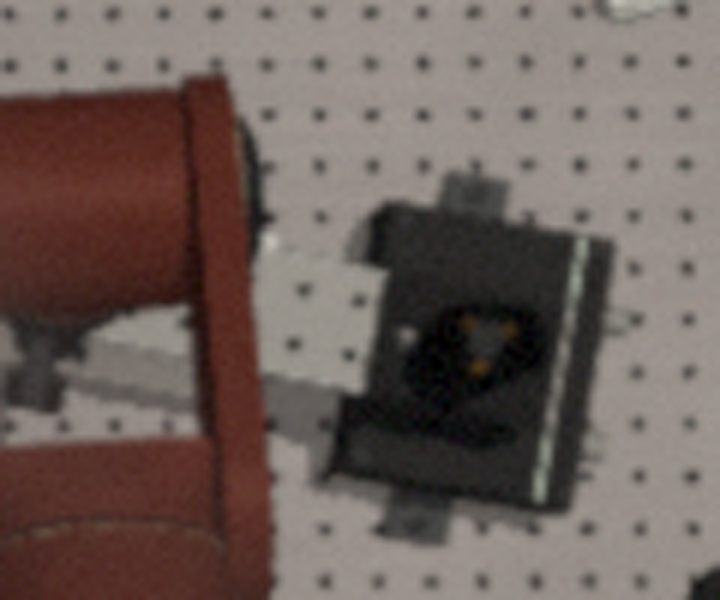

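View pics/s2.png

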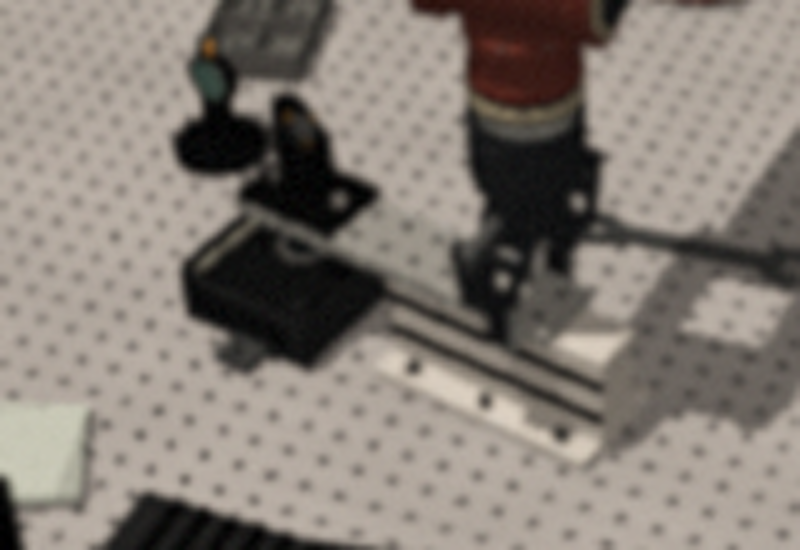

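The plate rides flat (z steady at 238.7, 4 N drag), and the line at top crop (560,370) is still just ahead of the front end. I finish the last 5.7 mm and then check.

```bash
python3 - <<'E'
from h import *
import pickle
n=np.array([np.cos(np.radians(-100.8)),np.sin(np.radians(-100.8))]); P=np.array([611.35,206.05]); z=238.2
manip.movel((*(P+110.05*n),z),speed=25); manip.pause(0.4)
s=manip.state(); print(s['time'],s['position'].round(2),s['contact_force'].round(1),s['wrist_torque'].round(2),round(s['grip_width'],2), ((s['position'][:2]-P)@n).round(2))
for nm,(a,b,c_,d_) in {"top":(150,250,280,400),"scene":(150,260,160,320)}.items():
    pickle.dump(cal(nm),open(f"pics/{nm}3.pkl","wb")); p,d=eyes.read_camera(nm); cv2.imwrite(f"pics/{nm}3.png",p); np.save(f"pics/{nm}3.npy",d)
    cv2.imwrite(f"pics/{nm}3c.png",cv2.resize(p[a:b,c_:d_],None,fx=5,fy=5,interpolation=cv2.INTER_CUBIC))
p=cv2.imread("pics/scene3.png"); cv2.imwrite("pics/s3z.png",cv2.resize(p[175:225,190:260],None,fx=11,fy=11,interpolation=cv2.INTER_CUBIC))
snap("w_fin")
E
```

```text
22.15 [591.01  98.41 238.72] [-0.4  4.8  6. ] [ 0.7  -0.11 -0.05] 54.64 109.54
```

View pics/top3c.png

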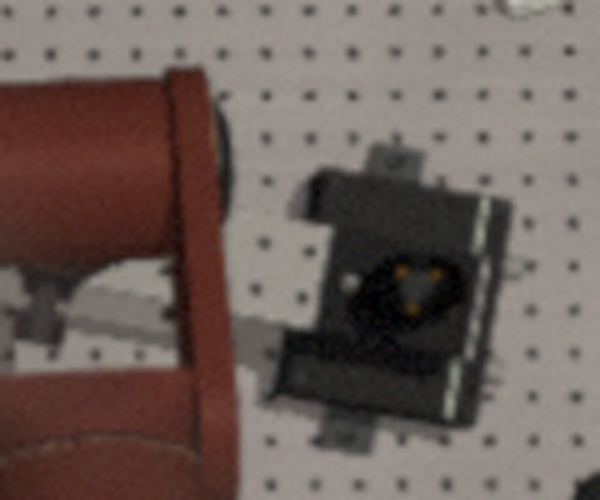

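View pics/s3z.png

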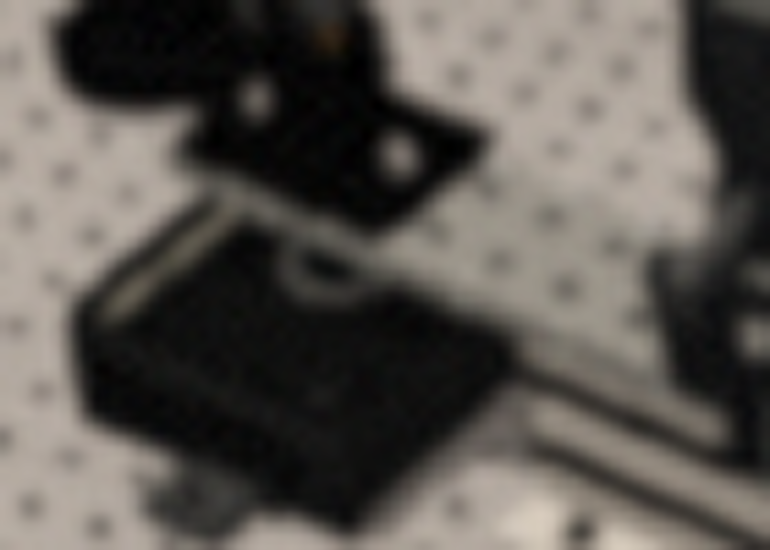

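The top view shows the plate's front strip at crop (480,300), beyond the line seen on either side at (484,220) and (454,390). That is the parallax expected for a plate top 40 mm higher. Now to put a number on it.

```bash
python3 - <<'E'
from h import *
import pickle
c=pickle.load(open("pics/top3.pkl","rb")); p=cv2.imread("pics/top3.png"); g=cv2.cvtColor(p,cv2.COLOR_BGR2GRAY)
for v in range(188,236,3): print(v,g[v,364:386])
cv2.imwrite("pics/t3z.png",cv2.resize(p[185:238,350:390],None,fx=11,fy=11,interpolation=cv2.INTER_CUBIC))
E
```

```text
188 [ 41  49  45  50  52  61  76  88  93  98 102 109 129 140 141 142 140 145
 145 146 145 145]
191 [ 42  46  39  41  46  37  38  38  38  41  42  70 128 126  63  53  55  64
  98 134 149 149]
194 [ 37  40  39  43  43  46  37  41  42  44  55 108 118  77  46  40  45  61
 114 143 122  85]
197 [ 41  42  41  42  40  40  42  39  40  43  74 130 132  58  42  40  47  89
 130 147 149 148]
200 [ 32  34  28  35  37  35  31  37  38  41  72  85  72  50  40  44  58 105
 138 145 146 146]
203 [ 17  21  21  18  10   6   4  10  28  38  31  50 107 114  55  47  79 113
 133 136 121  89]
206 [ 49  49  45  28  16  10  11   5  10  19  39  65  93  80  45  56  99 124
 130 132 142 147]
209 [ 37  25  16   9   8   8   5   5  12  25  51 102 107  57  52  99 137 145
 148 146 148 146]
212 [ 11  15   4   6  11  24  36  33  33  36  79  93  72  44  61 113 145 144
 143 147 134 105]
215 [ 29  27  29  32  35  33  31  31  30  59 118 114  58  51 104 139 148 149
 148 148 149 147]
218 [ 31  36  30  31  32  32  34  31  40  84  94  64  46  68 119 145 147 147
 149 144 148 146]
221 [ 16  19  17  16  25  30  49  61  62  91  90  45  43  67 102 125 137 146
 147 146 143 123]
224 [ 10  18  14  25  32  58 120 122  67  44  37  39  63 104 129 134 140 145
 147 147 146 146]
227 [ 38  37  41  39  44  73 110 100  51  38  30  46  87 121 128 127 140 146
 148 147 145 145]
230 [ 43  35  40  44  57 133 136  68  44  40  46  62 102 121 129 141 145 145
 147 143 145 134]
233 [ 27  34  29  34  53  90  83  41  35  47  55 102 137 146 146 146 145 146
 143 145 146 145]
```

```bash
sleep 2; ls -la pics/t3z.png
```

```text
-rw-r--r-- 1 agent agent 202931 Dec  7 14:30 pics/t3z.png
```

View pics/t3z.png

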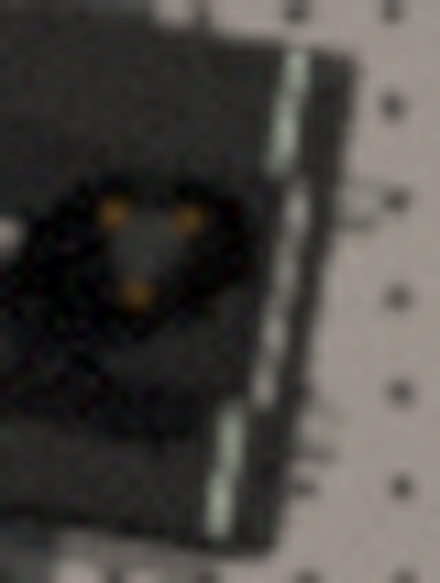

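```bash
python3 - <<'E'
from h import *
import pickle
c=pickle.load(open("pics/top3.pkl","rb"))
n=np.array([np.cos(np.radians(-100.9)),np.sin(np.radians(-100.9)),0])
L=onz(c,[(376.4,191),(375.8,194),(375.4,197),(370.6,224),(370.3,227),(369.6,230)],50)
F=onz(c,[(377.6,203),(377.1,206),(376.6,209),(376.1,212),(375.65,215),(374.85,218)],90)
print((L@n).round(1),(F@n).round(1)); print("front minus line",(F@n).mean()-(L@n).mean())
L0=L.mean(0); dv=L[-1]-L[0]; print("line yaw",np.degrees(np.arctan2(dv[0],-dv[1]))); dv=F[-1]-F[0]; print("front yaw",np.degrees(np.arctan2(dv[0],-dv[1])))
# scene view: project line and expected front lower corners
s=pickle.load(open("pics/scene3.pkl","rb"))
m=np.array([548.4,-127.8,50]);t=np.array([-n[1],n[0],0])
for nm,P in(("line ends",[m+62*t,m-62*t]),("front top corners if on line",[[*(m+28*t)[:2],90],[*(m-28*t)[:2],90]]),("front bottom",[[*(m+28*t)[:2],80],[*(m-28*t)[:2],80]])):
    q=proj(s,P); print(nm,q.round(1).tolist(),((q-[190,175]+.5)*11).round().tolist())
E
```

```text
[22.  21.9 22.2 22.1 22.7 22.2] [23.  23.1 23.1 23.2 23.4 22.7]
front minus line 0.8980187621024953
line yaw -100.81097424177804
front yaw -101.32696203499806
line ends [[199.3, 203.9], [221.8, 185.3]] [[108.0, 323.0], [356.0, 119.0]]
front top corners if on line [[204.5, 189.6], [214.8, 181.3]] [[165.0, 166.0], [279.0, 74.0]]
front bottom [[204.8, 191.8], [215.1, 183.5]] [[168.0, 191.0], [282.0, 99.0]]
```

The top view puts the front 0.9 mm beyond the line's centre, and odometry says -0.1. I cross-check flatness and the corner in the scene view.

```bash
python3 - <<'E'
from h import *
import pickle
s=pickle.load(open("pics/scene3.pkl","rb")); p=cv2.imread("pics/scene3.png")
S=14;x0,y0=192,175
z=cv2.resize(p[y0:y0+40,x0:x0+55],None,fx=S,fy=S,interpolation=cv2.INTER_CUBIC)
n=np.array([np.cos(np.radians(-100.9)),np.sin(np.radians(-100.9)),0]);t=np.array([-n[1],n[0],0])
m=np.array([545.4,-127.6,0])
def dot(P,col):
    q=(proj(s,P)[0]-[x0,y0]+.5)*S; cv2.circle(z,tuple(int(v) for v in q),4,col,1)
for h in(80,90):
    for a in(28,-28): dot(m+a*t+[0,0,h],(0,0,255))
    dot(m-125*n+28*t+[0,0,h],(0,0,255))
dot(m-5*n+28*t+[0,0,100],(0,255,0)); dot(m-85*n+28*t+[0,0,100],(0,255,0)); dot(m-57*0*n-17*n+[0,0,107],(255,0,0));dot(m-73*n+[0,0,107],(255,0,0))
M=np.array([548.4,-127.8,50]); dot(M+62*t,(255,255,0)); dot(M+30*t,(255,255,0))
cv2.imwrite("pics/s3o.png",z)
E
```

```text
(no output)
```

View pics/s3o.png

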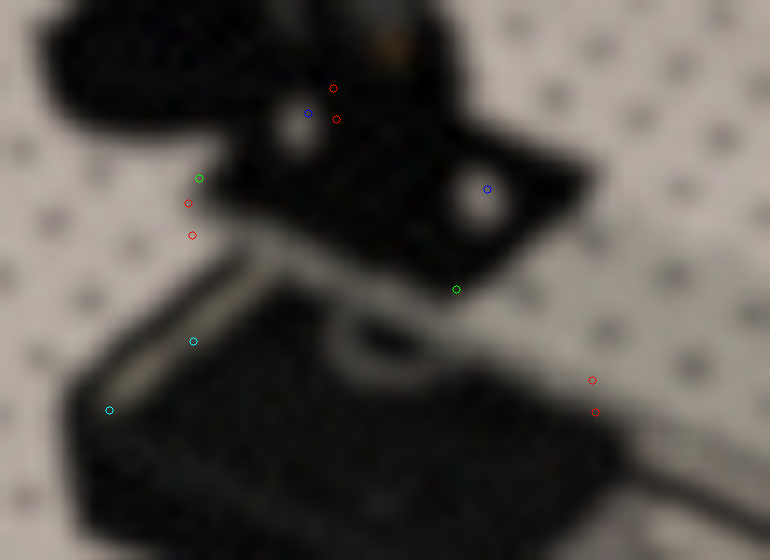

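View pics/w_fin.png

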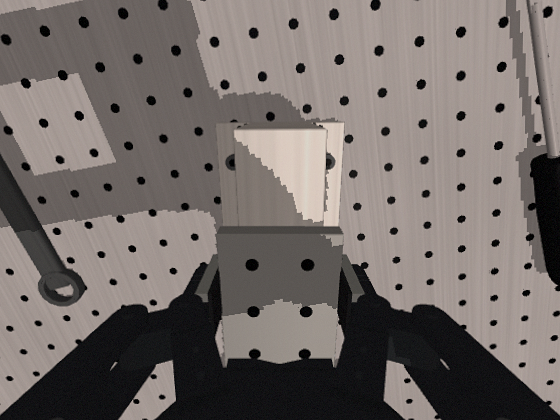

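In the scene view, all projected points match the features within about 1 px: pins, mount corners, line end and plate edge. The plate lies flat on the riser. The wrist view shows the plate sitting in the fingers exactly as when gripped, so it hasn't slipped. Handing in.

```bash
python3 - <<'E'
from h import *
manip.close_job(); s=manip.state(); print(s['time'],s['position'].round(2),s['contact_force'].round(1),round(s['grip_width'],2))
E
```

```text
the job is handed in; nothing more can be done
the job is handed in; nothing more can be done
```

The job is handed in. The mirror mount is on the plate's two pins with its window facing outward. The plate has been slid out to the white line, and the gripper is still holding it flat there.

- **Mount:** it seated at the expected height, with no contact force until the last half millimetre and about 5 N at contact. I let go of it, and both pins then showed in its holes.
- **Slide:** I gripped the plate at about x = -100 mm and slid it 109.5 mm along the riser. Height stayed steady at 238.7 mm with about 6 N of downward push and 4–5 N of drag. The plate did not slip in the fingers.
- **Front end and line:** the top camera puts the front end 0.9 mm past the line's centre, while the slide distance puts it 0.1 to 0.2 mm short. Both are inside the 2.5 mm line; the 1 mm between them is within the calibration accuracy.
- **Skew and centring:** the plate keeps its original skew of about 0.5° to the riser. The middle of its front end lies about 3 mm to one side of the middle of the line.
- **Scene camera:** it agreed with the expected positions to about one pixel (several mm here), with the plate flat and clear of the detector.

The last pictures before hand-in were at 22 s of the 58 s allowed. No failed checks otherwise.

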